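# Turn the regulator's outlet to the bore camera and clamp the turntable

### The job

Push the turntable round by its spokes, with a fingertip, until the outlet flange of the regulator housing points straight at the bore camera's lens; the housing rides loose on the platter, so do not touch, slide or lift it. Then push the clamp lever clockwise, fully over to its stop, to lock the turntable. Leave the camera and the parts and tools lying around alone, and take the hand away.

Things in the scene. Friction and masses are not known exactly. Their poses are not given: they have to be found in the camera images.
- housing: silver regulator housing, bonnet off, 0.8 kg, loose on the middle of the platter on a 52 mm square pad; 56 mm high (top 110 mm above the table), topped by an open bowl 100 mm in diameter. Origin: centre of its underside. +x points out through the round outlet flange; the opposite port (-x) is the smaller hexagonal inlet, 36 mm across, 65 mm out; a plain 14 mm boss points to +y
- outlet (a point): centre of the face of the housing's outlet flange (round, 50 mm in diameter, 9 mm thick, dark bore and four bolt holes), 70 mm from the housing's middle and 80 mm above the table
- lens (a point): centre of the front of the bore camera's black lens barrel (27 to 31 mm in diameter), which looks level at the turntable's axis; 80 mm above the table and 165 mm from the axis
- scope: fixed bore camera on a stand: grey 52 x 34 x 30 mm camera, post up to 114 mm above the table, round foot 72 mm in diameter centred 222 mm from the turntable's axis. Origin: on the turntable's axis at mat level (not in the camera); +x points from there to lens and camera. The outlet is right when the housing's +x and this +x point the same way
- turntable: the turntable as a whole, on its bolted-down cast iron foot 172 mm in diameter; origin: on the upright axis at mat level, 4 mm above the table; the clamp lever's pivot lies on its -y side
- axis (a point): centre of the top of the platter, on the turntable's upright axis, 54 mm above the table. The platter is a dark grey cast iron disc 160 mm in diameter and 20 mm thick on a fixed foot
- platter (a joint): angle of the platter in rad, counter-clockwise positive seen from above; it turns freely either way, as far as wanted, while the clamp is off. It is stiff (about 2 N at a spoke's grip starts it) and stays where it is left, without coasting; the housing rides round with it
- spoke_1 (a point): middle of the grip on spoke 1. The platter has four level radial spokes 90 degrees apart, numbered counter-clockwise: a 10 mm steel rod out of the rim, then a bright steel grip sleeve 16 mm in diameter from 100 to 147 mm off the axis. This point lies on the spoke's centre line, 122 mm from the axis and 44 mm above the table
- spoke_2 (a point): the same point on spoke 2
- spoke_3 (a point): the same point on spoke 3
- spoke_4 (a point): the same point on spoke 4
- clamp (a joint): angle of the clamp lever in rad: 0 to 0.25 off (as found), 1.05 fully over at its stop, where it locks the platter; it grows clockwise seen from above. It stays where it is left (near the stop it may ease back some 0.02); about 2.5 N at the ball moves it, rising to 4 N from 0.8 rad to the stop, where the brake shoe bears on the drum
- clamp_pivot (a point): top of the clamp lever's hub, on its upright pivot axis, 30 mm above the table and 105 mm from the turntable's axis
- clamp_ball (a point): centre of the black ball at the end of the clamp lever, 24 mm in diameter, 34 mm above the table, 90 mm from the pivot; the lever's arm is a 10 mm steel rod, low (below 30 mm) for the first 50 mm and then rising to the ball. The ball stays outside the circle swept by the spokes, and the arm passes under them
- bonnet: bystander: black plastic bonnet, round flange 103 mm in diameter with a tower 50 mm in diameter, 92 mm high; origin: centre of its underside
- elbow: bystander: brass outlet elbow lying flat, its arms 45 mm long and 36 mm in diameter, origin: underside, between the arms
- washer: bystander: copper sealing washer ring, 48 mm in diameter, 4 mm thick, lying flat; origin: centre of its underside
- spring: bystander: upright steel coil spring, 29 mm in diameter, 50 mm high; origin: centre of its underside
- spanner: bystander: steel spanner 200 mm long, lying flat
- fluid: bystander: white plastic bottle with a cap, 56 mm in diameter, 150 mm high; origin: centre of its underside
Not all that is in view belongs to the job. Leave any red look-alike of the scope alone.

How it is judged:
On the way, in this order (a step that is already met when the one before it is completed fails the run):
1. with the clamp still off, the outlet has been turned to the lens and the platter stands still (angle between the x axis of housing and the x axis of scope, either way round below 0.1 rad and horizontal distance between outlet and lens below 0.12 m and velocity of joint platter between -0.05 and 0.05 rad/s and value of joint clamp below 0.5 rad), for 0.3 s.
2. the clamp lever has been pushed over to its stop (value of joint clamp above 0.95 rad), for 0.2 s.
At the end, for the whole second after the job is handed in: The outlet points at the lens within 5.7 degrees (0.1 rad), the clamp lever stands at its stop (over 0.95 of 1.05 rad), the housing still stands within 12 mm of the middle of the platter, and all is at rest (angle between the x axis of housing and the x axis of scope, either way round below 0.1 rad and horizontal distance between outlet and lens below 0.12 m and value of joint clamp above 0.95 rad and horizontal distance between housing and axis below 0.012 m and height (world z) of housing between 0.05 and 0.058 m and velocity of joint platter between -0.05 and 0.05 rad/s and linear speed of housing below 0.02 m/s); the robot touches nothing.
It fails at once if the housing was lifted, tipped or slid off the middle of the platter (over 12 mm) (height (world z) of housing above 0.062 m or angle between housing's own z axis and vertical above 0.12 rad or horizontal distance between housing and axis above 0.012 m).
It fails at once if the robot pushed or held the housing (over 1 N) (contact force between any of the fingers, the arm and housing above 1 N).
It fails at once if the robot knocked the bore camera (over 3 N) (contact force between any of the fingers, the arm and scope above 3 N).
It fails at once if a part or tool lying around was moved more than 15 mm (distance of any of bonnet, elbow, washer, spring, spanner, fluid from where it was at the start of the episode above 0.015 m).
It fails at once if the turntable or its clamp was worked with the arm or the gripper's body instead of the fingers (over 3 N) (contact force between the arm and turntable above 3 N).
It also fails if it takes over 58 s, if anything falls off the work surface, if the arm or the gripper's body presses on something with over 40 N, if the wrist force passes 120 N, or if a joint passes its speed limit or range.

### The arm

A 6-joint arm with a two-finger parallel gripper is mounted at the origin on the work surface. World frame = base frame: x ahead of the robot, y to its left, z up, the work surface at z = 0. Lengths are in m, angles in rad, forces in N, time in s.
With the tool pointing down it reaches from about 0.225 to 0.875 m from the base axis. Payload 3.4 kg.
Tool frame: the origin (TCP) lies between the finger pads; the fingertips stand 14 mm ahead of it and the grasp point (between the pads) lies 5 mm behind it (arm.nose_length is the distance from the TCP to the fingertips, in m); x points along the fingers, z is the direction in which the jaws open and shut, and the axes are right-handed (so a half turn about x gives the same grasp; the last joint's range is limited). The gripper opens to 85 mm and grips with 20 to 120 N. Pads are 22 mm wide; open, the fingers measure 114 mm over their backs; the gripper's body (76 mm by 85 mm) begins 54 mm behind the grasp point. The pads swing forward as they close: fully open they stand 13 mm farther back than shut.
Start: joints at [-0.121, 0.276, 1.505, -0, 1.361, -0.121], TCP at [0.575, -0, 0.245] pointing down, gripper open.
Joint ranges: [-2.89, 2.89], [-0.75, 2.08], [0.22, 2.7], [-1.18, 4.32], [0.11, 2.71], [-2.7, 2.7]. Speed limits (rad/s): [2.57, 2.57, 3.14, 3.14, 3.14, 3.14].

### API

Orientations are given as a unit quaternion [w, x, y, z].
In Python, from plant import arm gives the robot as it stands.
- The arm moves only by the shell command python3 -m jog 'ROWS' [OPENING]. ROWS is a JSON object of lists of equal length, an entry for each row: "slide": the shift along the world's x, y, z in m, a list of three; "roll": the turn about the world's z in degrees. A call has 1 to 12 rows; each row shifts and turns the pose as measured when the row begins; what a row does not reach is not made up. A row lasts 1/12 s, in which the tool goes at most 41.7 mm and 7.16 degrees, less where a joint would pass 70% of its speed; a pose out of reach is approached as far as the arm can. A call is refused whole if a number of a shift passes 0.0417 or a number of a turn 7.16, either way. A call with a gripper value outside its range is refused whole. OPENING is the opening, from 0 (shut) to 1 (fully open), set as the call begins (- or left out, the last holds). The fingers move at their own pace and stop on an object; the grip force is fixed at half the most. Time passes only in rows, so rows that do not move let the fingers close. It gives the time, the measured TCP pose, the force and the opening at its end, in the units of the state.
- arm.get_obs(): the state, without advancing time (a new reading comes with each control period).
- arm.snapshot(name): name is "scene" or "side" or "wrist"; returns the picture (400x640x3 uint8, red, green, blue); there is no depth.
- arm.calibration(name): a dict with "camera_matrix" (3x3 intrinsics, pixels), "R" (3x3) and "t" (3): a world point X has camera coordinates R X + t; the wrist camera has in their place "tool_from_camera" (4x4, takes a point from camera to tool coordinates, whose origin is the TCP and whose axes are the tool frame's). Camera axes: x right, y down, z forward; pixel columns grow to the right and rows downward; lengths in m; the calibration is good to about 2 mm. A picture is of the moment at which its call begins: read the wrist's pose just before it. calibration takes no time and is no camera call.
- arm.hand_in(): hands the job in, once; it reports no verdict.
The state is a dict: "clock": time; "qpos": joint angles; "joint_velocities": joint speeds; "joint_efforts": joint torques, N m; "position": TCP position; "ee_rot": TCP orientation; "contact_force": force on the tool from outside, world axes, zero at the start; "ft_torque": the same for the moment, N m; "width": opening from 0.0 (shut) to 1.0 (fully open).
Only numpy, scipy, OpenCV 4.12 (cv2) and the standard library are available. Lean on these libraries where they do the work, as an engineer would, in place of code of your own. Each camera call takes 0.05 s, during which the arm holds its last target. There are 200 camera calls.

## Working session

There is one attempt and no reset: what is moved stays moved. The work goes in short steps, Python scripts to look and compute and a shell command to move; the robot and the scene stay as the last step left them, time stands still between calls to the robot, and variables do not carry over. Pictures are saved under pics/ and viewed, about 8 in all and at most 12, crops included, and the job is handed in when it is done.

```bash
ls; mkdir -p pics
python3 - <<'E'
from plant import arm
import cv2,numpy as np
for n in("scene","side"):
    cv2.imwrite(f"pics/{n}0.png",arm.snapshot(n)[:,:,::-1])
    c=arm.calibration(n);print(n,np.round(c["camera_matrix"],1).tolist(),np.round(c["R"],3).tolist(),np.round(c["t"],3).tolist())
print(arm.get_obs())
E
```

```text
pics
scene [[441.4, 0.0, 317.1], [0.0, 441.4, 201.2], [0.0, 0.0, 1.0]] [[0.642, 0.767, -0.016], [0.639, -0.546, -0.542], [-0.424, 0.338, -0.84]] [-0.229, -0.178, 1.632]
side [[365.5, 0.0, 322.5], [0.0, 365.5, 204.2], [0.0, 0.0, 1.0]] [[-0.925, -0.381, -0.015], [-0.194, 0.504, -0.842], [0.328, -0.776, -0.539]] [0.339, 0.125, 1.031]
{'clock': 0.1, 'qpos': array([-1.21018597e-01,  2.76530586e-01,  1.50598125e+00,  1.90877384e-05,
        1.36068901e+00, -1.21000134e-01]), 'joint_velocities': array([ 4.08365969e-05, -1.37180231e-03, -1.61583673e-03, -1.83354144e-03,
        1.18302510e-03, -1.13822806e-03]), 'joint_efforts': array([ 1.55745878e-03, -4.17697620e+01, -2.46405226e+01, -1.74112388e-04,
        5.80947395e-03,  2.85749664e-07]), 'position': array([5.74569620e-01, 4.28490167e-05, 2.44536925e-01]), 'ee_rot': array([7.06542925e-01, 8.31271000e-05, 7.07670180e-01, 6.72463171e-05]), 'contact_force': array([ 0.19869438, -0.53856815,  0.55660852]), 'ft_torque': array([ 0.00665684,  0.00321638, -0.04397244]), 'width': 1.0024180941609895}
```

View pics/scene0.png

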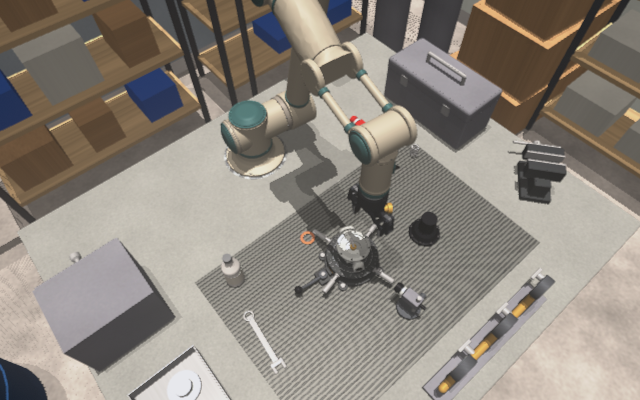

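View pics/side0.png

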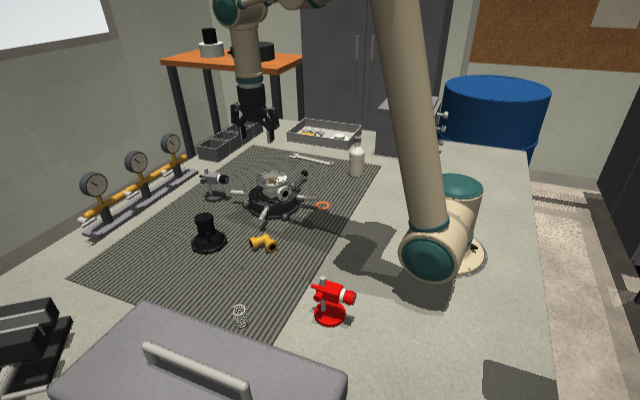

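The scene view shows the turntable at about (352,255), the camera at (410,300) and the ball at (298,291). In the side view the turntable is at (272,195) and the camera at (213,182). I'll locate these and check the wrist view.

```bash
cat > h.py <<'E'
from plant import arm
import numpy as np, cv2
from scipy.spatial.transform import Rotation as Ro
def cam(n):
    c=arm.calibration(n);K=np.array(c["camera_matrix"])
    if n!="wrist": return K,np.array(c["R"]),np.array(c["t"])
    o=arm.get_obs();T=np.eye(4);q=o["ee_rot"];T[:3,:3]=Ro.from_quat([*q[1:],q[0]]).as_matrix();T[:3,3]=o["position"]
    W=np.linalg.inv(T@np.array(c["tool_from_camera"]));return K,W[:3,:3],W[:3,3]
def plane(c,u,v,z):
    K,R,t=c;d=R.T@np.linalg.solve(K,[u,v,1.]);o=-R.T@t
    return o+d*(z-o[2])/d[2]
def proj(c,X):
    K,R,t=c;p=K@(R@np.array(X)+t);return p[:2]/p[2]
E
python3 - <<'E'
from h import *
s=cam("scene");d=cam("side")
for n,c,u,v,z in[("axis",s,352,255,.08),("axis",d,272,195,.07),("ball",s,298,291,.034),("ball",d,305,173,.034),("cam",s,412,296,.08),("cam",d,213,180,.08),("bonnet",s,425,228,.04),("elbow",d,263,242,.02),("fluid",s,232,272,.07),("washer",s,306,238,0),("spanner",s,265,342,0),("spring",d,239,315,.02),("red",d,333,300,.08),("mat",s,198,287,0),("mat",s,537,242,0)]:
    print(n,plane(c,u,v,z).round(3))
c=cam("wrist");print(c[1].round(2),-c[1].T@c[2])
w=arm.snapshot("wrist");cv2.imwrite("pics/w0.png",w[:,:,::-1])
a=arm.snapshot("scene")[190:330,270:450,::-1];b=arm.snapshot("side")[140:240,180:340,::-1]
cv2.imwrite("pics/c0.png",np.vstack([cv2.resize(a,(720,560))]));cv2.imwrite("pics/c1.png",cv2.resize(b,(800,500),interpolation=2))
E
```

```text
axis [ 0.565 -0.038  0.08 ]
axis [0.532 0.015 0.07 ]
ball [ 0.533 -0.221  0.034]
ball [ 0.527 -0.219  0.034]
cam [0.768 0.005 0.08 ]
cam [0.756 0.015 0.08 ]
bonnet [0.632 0.218 0.04 ]
elbow [0.475 0.18  0.02 ]
fluid [ 0.374 -0.34   0.07 ]
washer [ 0.397 -0.081  0.   ]
spanner [ 0.58  -0.381  0.   ]
spring [0.392 0.428 0.02 ]
red [0.193 0.361 0.08 ]
mat [ 0.314 -0.44   0.   ]
mat [0.888 0.474 0.   ]
[[ 1.    0.   -0.  ]
 [ 0.   -0.97  0.26]
 [-0.   -0.26 -0.97]] [0.57527842 0.06592335 0.37330685]
```

View pics/w0.png

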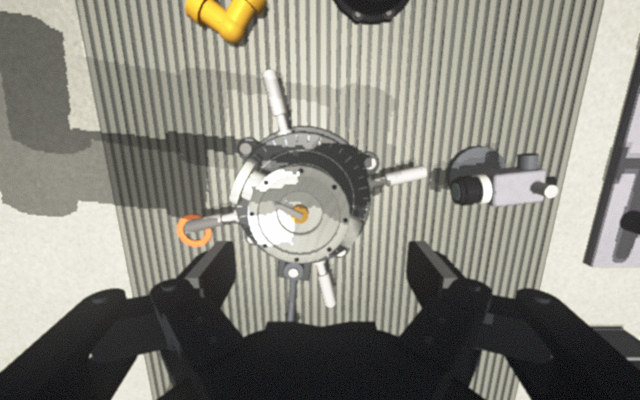

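View pics/c0.png

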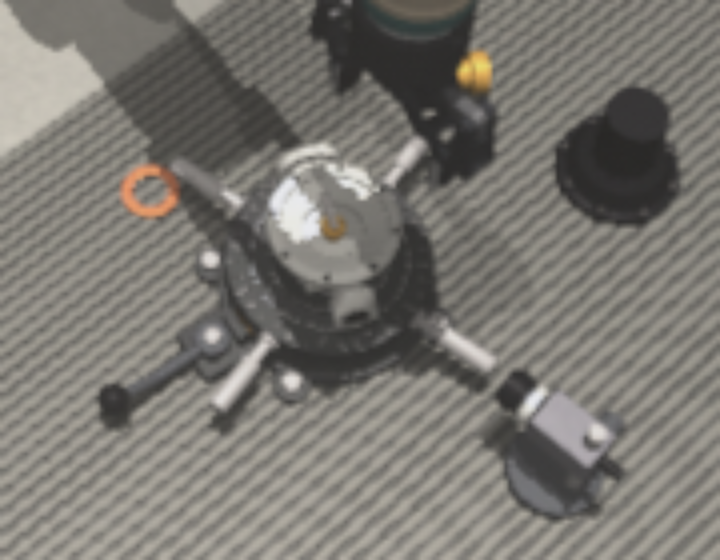

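The wrist view shows spoke tips at (425,173), (270,73), (188,228) and (331,303), the lens at (455,190) and the clamp hub at (293,270). The outlet seems to be the bright arc at (240,187). I'll check that in the side crop.

View pics/c1.png

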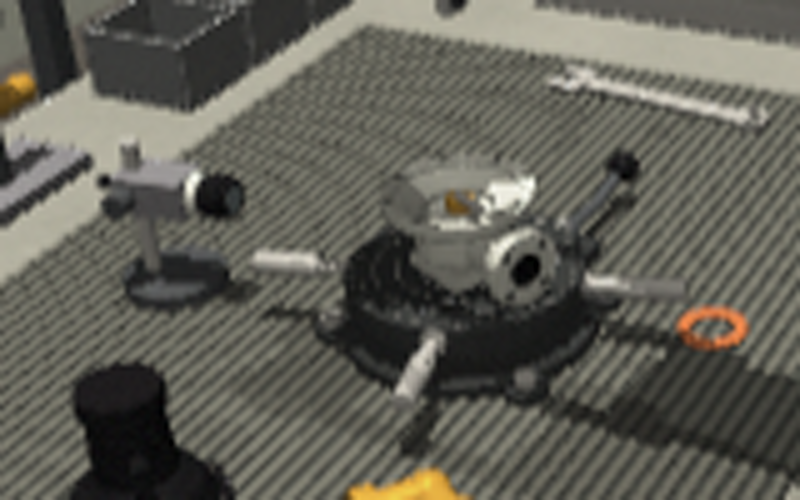

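Run:
```python
from h import *
c=cam("wrist");d=cam("side")
for n,u,v,z in[("sp1tip",425,173,.046),("sp2",270,73,.046),("sp3",188,228,.046),("sp4",331,303,.046),("lens",453,191,.084),("scopeback",547,184,.09),("hub",293,270,.03),("bowl",300,214,.11),("arc",237,186,.1),("foot",474,170,.005)]:
    print(n,plane(c,u,v,z).round(4))
print("sideflange",plane(d,180+295/5,140+260/5,.08),d[1].T@-d[2])
```

```text
sp1tip [0.6968 0.009  0.046 ]
sp2 [0.5216 0.1165 0.046 ]
sp3 [ 0.4134 -0.0591  0.046 ]
sp4 [ 0.5893 -0.1643  0.046 ]
lens [ 0.7137 -0.0034  0.084 ]
scopeback [0.8055 0.0054 0.09  ]
hub [ 0.5386 -0.1249  0.03  ]
bowl [ 0.5555 -0.0202  0.11  ]
arc [0.4934 0.0054 0.1   ]
foot [0.7755 0.0059 0.005 ]
sideflange [0.62985254 0.0510958  0.08      ] [-2.58871936e-04  8.65501036e-01  6.66746900e-01]
```

Run:
```python
from h import *
d=cam("side");s=cam("scene");A=np.array([.5553,-.0245])
for n,c,u,v,z in[("bore",d,180+526/5,140+266/5,.08),("flangeouter",d,180+522/5,140+264/5,.08),("hex",s,270+353/4,190+312/4,.08),("ball",s,270+115/4,190+405/4,.034),("ball",d,180+622/5,140+165/5,.034),("lens",s,270+516/4,190+388/4,.08),("lens",d,180+225/5,140+195/5,.08),("washer",d,180+713/5,140+327/5,.002)]:
    p=plane(c,u,v,z)[:2];e=p-A;print(n,p.round(4),np.hypot(*e).round(4),np.degrees(np.arctan2(e[1],e[0])).round(1))
```

```text
bore [0.4897 0.0052] 0.072 155.6
flangeouter [0.4932 0.004 ] 0.0683 155.4
hex [ 0.6075 -0.0521] 0.059 -27.9
ball [ 0.5353 -0.22  ] 0.1965 -95.8
ball [ 0.5286 -0.2179] 0.1952 -97.8
lens [ 0.7254 -0.0037] 0.1714 7.0
lens [ 0.7221 -0.005 ] 0.1679 6.7
washer [ 0.4007 -0.0831] 0.1654 -159.2
```

Turn needed: the outlet is at about 154.5° and the lens at about 7.2°, so about 147° clockwise. I'll push spoke 3 (now at 193.5°) clockwise round the robot's side to about 46.5°, away from the scope. First I'll shut the fingers, move over the start point and turn the jaws radial.

```bash
python3 -m jog '{"slide":[[-0.021,-0.0152,0],[-0.021,-0.0152,0],[-0.021,-0.0152,0],[-0.021,-0.0152,0],[-0.021,-0.0152,0],[-0.021,-0.0152,0],[0,0,0],[0,0,0]],"roll":[5,5,5,5,5,5,0,0]}' 0
python3 - <<'E'
from h import *
cv2.imwrite("pics/w1.png",arm.snapshot("wrist")[:,:,::-1]);o=arm.get_obs();print(o["position"],o["qpos"],o["width"])
print(Ro.from_quat([*o["ee_rot"][1:],o["ee_rot"][0]]).as_matrix().round(3))
E
```

```text
clock: 0.92
position: [0.4437, -0.093, 0.2429]
ee_rot: [0.679, -0.192, 0.681, 0.193]
contact_force: [1.0, 0.7, 0.3]
width: -0.002
[ 0.44356455 -0.09286178  0.2428852 ] [-3.59612125e-01  9.44799512e-02  1.74574365e+00 -6.69371776e-04
  1.30526692e+00 -9.12183872e-01] -0.0024243207842820887
[[-0.004 -0.525  0.851]
 [ 0.001  0.851  0.525]
 [-1.     0.003 -0.003]]
```

View pics/w1.png

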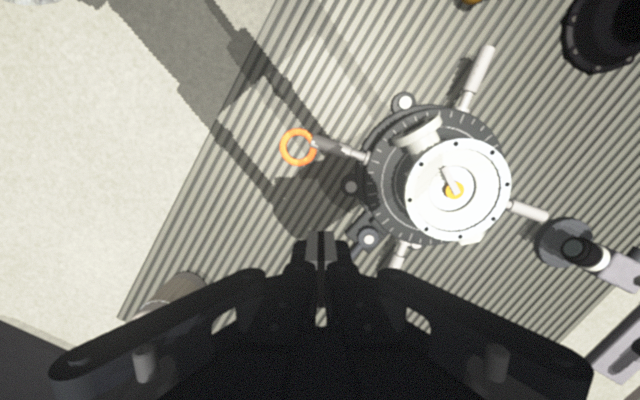

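The broad knuckles lie along the jaw direction, so I'll turn the jaws tangential to keep the inner side of the hand narrow next to the housing. Then down.

```bash
python3 -m jog '{"slide":[[0,0,0],[0,0,0],[0,0,0],[0,0,0],[0,0,0],[0,0,0],[0,0,0],[0,0,0],[0,0,0],[0,0,0],[0,0,0],[0,0,0]],"roll":[7.16,7.16,7.16,7.16,7.16,7.16,7.16,7.16,7.16,7.16,7.16,7.16]}'; python3 -m jog '{"slide":[[0,0,-0.03],[0,0,-0.03],[0,0,-0.03],[0,0,-0.03],[0,0,-0.03],[0,0,-0.02],[0,0,-0.015],[0,0,0]],"roll":[0,0,0,0,0,0,0,0]}'
cat > st.py <<'E'
from h import *
o=arm.get_obs();p=o["position"];R=Ro.from_quat([*o["ee_rot"][1:],o["ee_rot"][0]]).as_matrix()
e=p[:2]-[.5553,-.0245];print(o["clock"],"p",p.round(4),"r",np.hypot(*e).round(4),"ang",np.degrees(np.arctan2(e[1],e[0]))%360,"jawdir",np.degrees(np.arctan2(R[1,2],R[0,2]))%360,"F",o["contact_force"].round(1),"q",o["qpos"].round(2))
E
python3 st.py
```

```text
clock: 1.97
position: [0.4564, -0.0861, 0.2424]
ee_rot: [0.365, -0.606, 0.363, 0.606]
contact_force: [-0.4, 0.1, 0.2]
width: -0.001
clock: 2.63
position: [0.4681, -0.0815, 0.0521]
ee_rot: [-0.366, 0.612, -0.359, -0.603]
contact_force: [-0.7, 1.0, 0.3]
width: 0.003
2.6333 p [ 0.4681 -0.0815  0.0521] r 0.1042 ang 213.17336445728773 jawdir 118.3333882389002 F [-0.7  1.   0.3] q [-0.32  0.32  2.    0.01  0.8  -2.4 ]
```

```bash
cat > plan.py <<'E'
import sys
from h import *
exec(open("st.py").read())
n=int(sys.argv[1]);step=float(sys.argv[2]);a=np.degrees(np.arctan2(e[1],e[0]));q=p[:2]
for i in range(n):
    a-=step;t=np.array([.5553,-.0245])+.126*np.array([np.cos(np.radians(a)),np.sin(np.radians(a))])
    print((t-q).round(4).tolist(),end=" ");q=t
E
python3 -m jog '{"slide":[[-0.009,-0.006,0],[-0.009,-0.006,0],[0,0,0]],"roll":[0,0,0]}'; python3 plan.py 6 6.5
```

```text
clock: 2.88
position: [0.451, -0.0934, 0.0522]
ee_rot: [-0.365, 0.612, -0.358, -0.603]
contact_force: [-0.9, 0.2, -0.4]
width: -0.001
2.8833 p [ 0.451  -0.0934  0.0522] r 0.125 ang 213.4647190767114 jawdir 118.48412746109648 F [-0.9  0.2 -0.4] q [-0.36  0.3   2.03  0.01  0.79 -2.44]
[-0.0081, 0.0118] [-0.0057, 0.0131] [-0.0042, 0.0136] [-0.0027, 0.014] [-0.001, 0.0142] [0.0006, 0.0143]
```

```bash
python3 -m jog '{"slide":[[-0.008,0.012,0],[-0.006,0.013,0],[-0.004,0.014,0],[-0.003,0.014,0],[-0.001,0.014,0],[0.001,0.014,0]],"roll":[-6,-6.5,-6.5,-6.5,-6.5,-6.5]}'; python3 plan.py 6 6.5
```

```text
clock: 3.38
position: [0.4345, -0.0191, 0.0606]
ee_rot: [0.552, -0.458, 0.548, 0.43]
contact_force: [-1.0, -3.1, -1.4]
width: 0.003
3.3833 p [ 0.4345 -0.0191  0.0606] r 0.121 ang 177.418527880198 jawdir 77.81019239808363 F [-1.  -3.1 -1.4] q [-0.19  0.25  2.08 -0.03  0.77 -1.52]
[-0.0036, 0.0144] [0.0031, 0.014] [0.0046, 0.0135] [0.0061, 0.0129] [0.0075, 0.0121] [0.0089, 0.0112]
```

The hand rose about 8 mm while turning. I'll back off, lower it, then go on with smaller steps.

```bash
python3 -m jog '{"slide":[[-0.002,-0.006,0],[-0.001,0,-0.009],[0,0,0]],"roll":[0,0,0]}'; python3 plan.py 6 6.5
```

```text
clock: 3.63
position: [0.4334, -0.0251, 0.0554]
ee_rot: [0.553, -0.462, 0.545, 0.429]
contact_force: [-0.4, 0.5, 0.4]
width: -0.001
3.6333 p [ 0.4334 -0.0251  0.0554] r 0.1219 ang 180.26985410230412 jawdir 78.10858349428275 F [-0.4  0.5  0.4] q [-0.2   0.26  2.1  -0.03  0.74 -1.54]
[-0.0033, 0.0142] [0.0024, 0.0141] [0.0039, 0.0137] [0.0055, 0.0132] [0.0069, 0.0125] [0.0083, 0.0116]
```

```bash
python3 -m jog '{"slide":[[-0.003,0.004,-0.003],[-0.002,0.012,-0.0015],[0.003,0.012,-0.0015],[0.004,0.012,-0.0015],[0.005,0.012,-0.0015],[0.006,0.011,-0.0015]],"roll":[0,-3,-3,-4,-5,-5]}'; python3 plan.py 6 6.5
```

```text
clock: 4.13
position: [0.4467, 0.0315, 0.0498]
ee_rot: [0.62, -0.361, 0.619, 0.319]
contact_force: [-3.0, -2.4, 4.3]
width: -0.0
4.1333 p [0.4467 0.0315 0.0498] r 0.1222 ang 152.72564804902697 jawdir 57.509344401269644 F [-3.  -2.4  4.3] q [-0.05  0.29  2.07 -0.07  0.75 -1.  ]
[0.0039, 0.0141] [0.0086, 0.0114] [0.0098, 0.0104] [0.0109, 0.0092] [0.0119, 0.0079] [0.0127, 0.0065]
```

```bash
python3 -m jog '{"slide":[[0.005,0.013,0],[0.008,0.012,0],[0.010,0.011,-0.001],[0.011,0.010,-0.001],[0.012,0.008,-0.001],[0.013,0.007,-0.001]],"roll":[-5,-6,-6,-6,-6,-6]}'; python3 plan.py 6 6.5
```

```text
clock: 4.63
position: [0.5008, 0.089, 0.049]
ee_rot: [0.683, -0.152, 0.705, 0.11]
contact_force: [-2.2, -2.1, 3.0]
width: 0.002
4.6333 p [0.5008 0.089  0.049 ] r 0.1259 ang 115.66050454957241 jawdir 21.276066966648937 F [-2.2 -2.1  3. ] q [ 0.08  0.39  1.9  -0.08  0.88 -0.24]
[0.0132, 0.0055] [0.0137, 0.0039] [0.0141, 0.0023] [0.0143, 0.0007] [0.0143, -0.0009] [0.0141, -0.0025]
```

```bash
python3 -m jog '{"slide":[[0.013,0.006,0],[0.014,0.004,0],[0.014,0.002,0],[0.014,0.001,0],[0.014,-0.001,0],[0.014,-0.003,0]],"roll":[-5,-6,-6,-6,-6,-6]}'; python3 plan.py 4 6.5
```

```text
clock: 5.13
position: [0.576, 0.0986, 0.0495]
ee_rot: [0.675, 0.078, 0.726, -0.107]
contact_force: [-1.9, 2.6, 1.5]
width: -0.002
5.1333 p [0.576  0.0986 0.0495] r 0.1248 ang 80.43374652643887 jawdir 344.8430093275878 F [-1.9  2.6  1.5] q [ 0.07  0.5   1.69 -0.03  1.03  0.35]
[0.0141, -0.002] [0.0135, -0.0047] [0.0129, -0.0062] [0.0121, -0.0076]
```

```bash
python3 -m jog '{"slide":[[0.014,-0.003,0],[0.013,-0.005,0],[0,0,0]],"roll":[-6,-6,0]}'; python3 plan.py 3 4
python3 - <<'E'
from h import *
c=cam("wrist");cv2.imwrite("pics/w2.png",arm.snapshot("wrist")[:,:,::-1])
a=arm.snapshot("scene")[190:330,270:450,::-1];cv2.imwrite("pics/c2.png",cv2.resize(a,(720,560),interpolation=2))
E
```

```text
clock: 5.38
position: [0.6039, 0.0897, 0.0499]
ee_rot: [0.658, 0.158, 0.714, -0.18]
contact_force: [0.9, 0.9, 0.4]
width: 0.001
5.3833 p [0.6039 0.0897 0.0499] r 0.1241 ang 66.96563206278175 jawdir 332.1981087122071 F [0.9 0.9 0.4] q [ 0.04  0.53  1.62 -0.01  1.08  0.53]
[0.0087, -0.002] [0.0077, -0.0043] [0.0074, -0.0048]
```

View pics/c2.png

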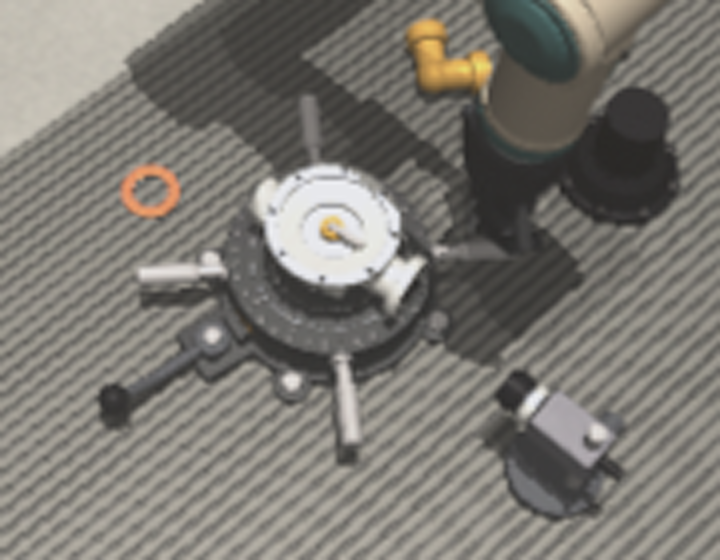

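The outlet is now at (410,285), nearly facing the lens. Spoke tips are at (350,440), (140,275) and (308,98). I'll measure the angles.

```bash
cat > m.py <<'E'
import sys
from h import *
s=cam("scene");A=np.array([.5553,-.0245])
for a in sys.argv[1:]:
    u,v,z=map(float,a.split(","))
    p=plane(s,270+u/4,190+v/4,z)[:2];e=p-A;print(a,p.round(4),np.hypot(*e).round(4),np.degrees(np.arctan2(e[1],e[0])).round(1))
E
python3 m.py 350,438,.046 140,275,.046 308,98,.046 412,283,.08 516,388,.08
```

```text
350,438,.046 [ 0.6685 -0.1087] 0.1411 -36.6
140,275,.046 [ 0.4702 -0.1428] 0.1457 -125.7
308,98,.046 [0.4362 0.06  ] 0.146 144.6
412,283,.08 [ 0.6186 -0.0032] 0.0667 18.6
516,388,.08 [ 0.7254 -0.0037] 0.1714 7.0
```

```bash
python3 -m jog '{"slide":[[0.0065,-0.0025,0],[0.0065,-0.003,0],[0.006,-0.0035,0],[0,0,0]],"roll":[-3,-3,-3,0]}'; python3 st.py
```

```text
clock: 5.82
position: [0.6145, 0.0832, 0.05]
ee_rot: [0.639, 0.211, 0.704, -0.227]
contact_force: [0.5, -0.6, -0.4]
width: -0.003
5.8167 p [0.6145 0.0832 0.05  ] r 0.1229 ang 61.186332034636216 jawdir 323.7377983294061 F [ 0.5 -0.6 -0.4] q [0.02 0.54 1.59 0.01 1.1  0.64]
```

Back off, lift and look from above with the wrist camera.

```bash
python3 -m jog '{"slide":[[-0.006,0.004,0],[-0.003,0.005,0.005],[0,0,0.035],[0,0,0.04],[0,0,0.04],[0,0,0.04],[-0.005,-0.005,0.03],[-0.005,-0.01,0],[0,0,0]],"roll":[0,0,0,0,0,0,0,0,0]}'; python3 st.py
python3 - <<'E'
from h import *
c=cam("wrist");cv2.imwrite("pics/w3.png",arm.snapshot("wrist")[:,:,::-1])
E
```

```text
clock: 6.57
position: [0.58, 0.0821, 0.2494]
ee_rot: [0.638, 0.201, 0.71, -0.221]
contact_force: [-0.1, 0.7, -0.5]
width: 0.002
6.5667 p [0.58   0.0821 0.2494] r 0.1094 ang 76.95964183547602 jawdir 325.11475403171926 F [-0.1  0.7 -0.5] q [0.02 0.35 1.4  0.01 1.5  0.62]
```

View pics/w3.png

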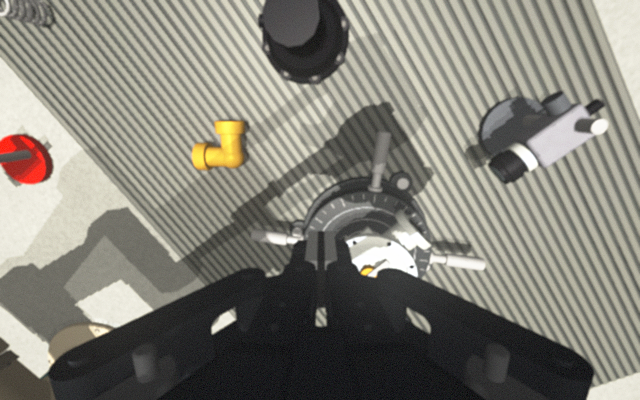

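Spoke tips show at (484,265), (384,135) and (256,236), the lens front at (500,172), and the outlet flange at about (415,235).

Run:
```python
from h import *
c=cam("wrist");A=np.array([.5553,-.0245])
for n,u,v,z in[("sp2",484,265,.046),("sp3",384,135,.046),("sp4",256,236,.046),("lens",501,172,.08),("scope",597,126,.1),("outlet",421,233,.08),("flange top edge mid",420,228,.1)]:
    p=plane(c,u,v,z)[:2];e=p-A;print(n,p.round(4),np.hypot(*e).round(4),np.degrees(np.arctan2(e[1],e[0])).round(1))
```

```text
sp2 [ 0.6676 -0.1188] 0.1466 -40.0
sp3 [0.6482 0.0868] 0.145 50.2
sp4 [0.4468 0.0689] 0.1431 139.3
lens [ 0.723  -0.0044] 0.1689 6.8
scope [ 0.7995 -0.0011] 0.2453 5.5
outlet [ 0.6251 -0.0212] 0.0698 2.7
flange top edge mid [ 0.6273 -0.005 ] 0.0746 15.1
```

```bash
python3 -m jog '{"slide":[[0,-0.03,0],[0,-0.03,0],[0,-0.03,0],[0,0,0],[0,0,0]],"roll":[0,0,0,0,0]}'; python3 st.py
python3 - <<'E'
from h import *
c=cam("wrist");w=arm.snapshot("wrist")[:,:,::-1];cv2.imwrite("pics/w4.png",cv2.resize(w[40:340,150:550],(800,600),interpolation=2))
E
```

```text
clock: 7.03
position: [0.5765, -0.0049, 0.2444]
ee_rot: [0.636, 0.199, 0.713, -0.217]
contact_force: [-0.2, 0.3, 0.2]
width: -0.005
7.0333 p [ 0.5765 -0.0049  0.2444] r 0.0289 ang 42.78398349690863 jawdir 325.6339878209047 F [-0.2  0.3  0.2] q [-0.13  0.34  1.42 -0.01  1.49  0.47]
```

View pics/w4.png

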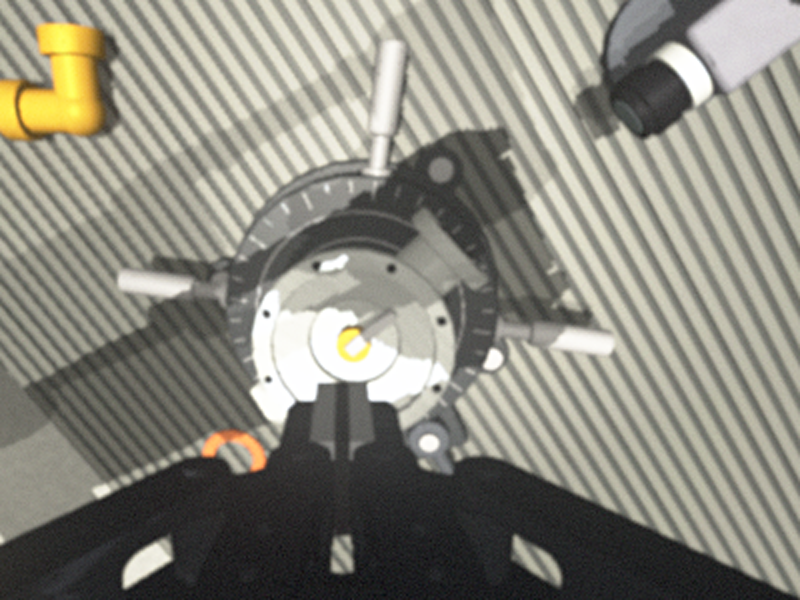

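The outlet flange's face edge runs from (428,208) to (488,280) in the crop. The lens front's edge runs from (612,95) to (640,135), and the camera axis goes through (650,100) to (740,45).

Run:
```python
from h import *
c=cam("wrist");A=np.array([.5553,-.0245])
P=lambda u,v,z:plane(c,150+u/2,40+v/2,z)[:2]
an=lambda e:np.degrees(np.arctan2(e[1],e[0])).round(1)
for n,u,v,z in[("sp2",612,344,.046),("sp3",394,43,.046),("sp4",120,278,.046),("bowl",354,339,.11),("pad nut",353,343,.09),("lens",628,113,.08),("fl",458,244,.08)]:
    p=P(u,v,z);print(n,p.round(4),np.hypot(*(p-A)).round(4),an(p-A))
e=P(428,208,.08)-P(488,280,.08);print("flange dia",np.hypot(*e),"normal",an(e)-90)
e=P(694,37,.095)-P(731,90,.095);print("camera back-edge normal",an(e)-90)
```

```text
sp2 [ 0.6656 -0.1203] 0.1461 -41.0
sp3 [0.6483 0.0855] 0.144 49.8
sp4 [0.4422 0.0714] 0.1482 139.7
bowl [ 0.558  -0.0205] 0.0048 56.2
pad nut [ 0.5509 -0.0274] 0.0053 -146.4
lens [ 0.7177 -0.0042] 0.1637 7.1
fl [ 0.6227 -0.0143] 0.0682 8.6
flange dia 0.048211191755980605 normal 7.299999999999997
camera back-edge normal 7.900000000000006
```

The outlet is at about 7.3–8.6° and the lens at 7.1–7.9°, so they agree within about 1.5°, and step 1 has already stood for over 1 s. Next is the clamp: move to the +x side of the ball and go down.

```bash
python3 -m jog '{"slide":[[0.002,-0.036,0],[0.002,-0.036,0],[0.002,-0.036,0],[0.002,-0.036,0],[0.002,-0.036,0],[0,-0.034,0],[0,0,0],[0,0,0]],"roll":[5,5,5,5,5,0,0,0]}'; python3 st.py
```

```text
clock: 7.75
position: [0.5859, -0.2144, 0.236]
ee_rot: [0.664, 0.027, 0.745, -0.057]
contact_force: [0.8, -0.4, 0.7]
width: -0.001
7.75 p [ 0.5859 -0.2144  0.236 ] r 0.1924 ang 279.1617886740622 jawdir 352.94693846844706 F [ 0.8 -0.4  0.7] q [-0.42  0.41  1.33 -0.08  1.49 -0.29]
```

Run:
```python
from h import *
c=cam("wrist");w=arm.snapshot("wrist")[:,:,::-1];cv2.imwrite("pics/w5.png",w)
```

```text
(no output)
```

View pics/w5.png

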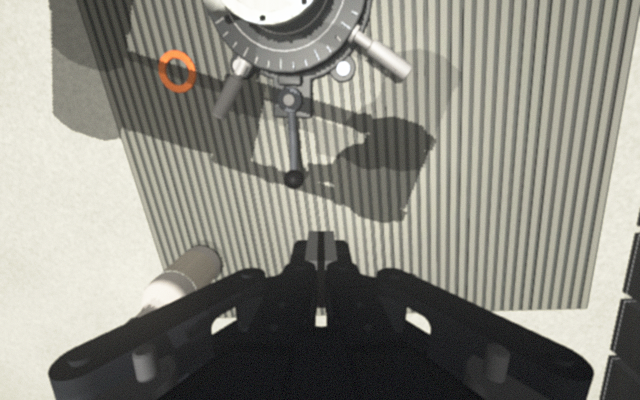

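Ball at (293,178), hub at (290,99); the descent spot is clear.

```bash
python3 - <<'E'
from h import *
c=cam("wrist");b=plane(c,293,178,.034);h=plane(c,290,99,.03);print(b,h,b-h,np.degrees(np.arctan2(*(b-h)[1::-1])));o=arm.get_obs();print(Ro.from_quat([*o["ee_rot"][1:],o["ee_rot"][0]]).as_matrix()[:,0])
E
python3 -m jog '{"slide":[[0,0,-0.035],[0,0,-0.035],[0,0,-0.035],[0,0,-0.035],[0,0,-0.03],[0,0,-0.02],[0,0,0]],"roll":[0,0,0,0,0,0,0]}'; python3 st.py
```

```text
[ 0.53020218 -0.21671708  0.034     ] [ 0.53959275 -0.12790998  0.03      ] [-0.00939057 -0.0888071   0.004     ] -96.03609418908097
[-0.1163623  -0.03670356 -0.99252842]
clock: 8.38
position: [0.5877, -0.2, 0.0409]
ee_rot: [0.667, 0.024, 0.743, -0.053]
contact_force: [-0.1, 0.2, -0.4]
width: 0.0
8.3833 p [ 0.5877 -0.2     0.0409] r 0.1785 ang 280.4688991887235 jawdir 353.64984156977374 F [-0.1  0.2 -0.4] q [-0.4   0.56  1.6  -0.09  1.07 -0.25]
```

```bash
python3 -m jog '{"slide":[[0,-0.009,-0.002],[0,-0.009,-0.002],[0,0,0]],"roll":[0,0,0]}'
cat > lp.py <<'E'
exec(open("st.py").read())
h=np.array([.539,-.127]);q=p[:2]
for a in range(-96,-164,-6):
    f=np.radians(a);t=h+.09*np.array([np.cos(f),np.sin(f)])-.026*np.array([np.sin(f),-np.cos(f)])
    print(a,t.round(3),(t-q).round(4));q=t
E
python3 lp.py
```

```text
clock: 8.63
position: [0.5887, -0.2154, 0.0376]
ee_rot: [0.667, 0.022, 0.743, -0.051]
contact_force: [-0.1, -0.7, -0.2]
width: -0.0
8.6333 p [ 0.5887 -0.2154  0.0376] r 0.1938 ang 279.93518363264366 jawdir 353.9846213223422 F [-0.1 -0.7 -0.2] q [-0.42  0.57  1.59 -0.09  1.07 -0.27]
-96 [ 0.555 -0.219] [-0.0333 -0.0038]
-102 [ 0.546 -0.22 ] [-0.0097 -0.0012]
-108 [ 0.536 -0.221] [-0.0098 -0.0002]
-114 [ 0.526 -0.22 ] [-0.0098  0.0008]
-120 [ 0.517 -0.218] [-0.0096  0.0019]
-126 [ 0.507 -0.215] [-0.0094  0.0028]
-132 [ 0.498 -0.211] [-0.009   0.0038]
-138 [ 0.49  -0.207] [-0.0086  0.0047]
-144 [ 0.481 -0.201] [-0.008   0.0056]
-150 [ 0.474 -0.195] [-0.0074  0.0064]
-156 [ 0.467 -0.187] [-0.0067  0.0072]
-162 [ 0.461 -0.18 ] [-0.0059  0.0078]
```

```bash
python3 -m jog '{"slide":[[-0.015,-0.002,0],[-0.015,-0.002,0],[-0.01,-0.001,0],[-0.01,-0.001,0],[-0.01,0,0],[-0.01,0.001,0]],"roll":[0,0,-4,-5,-5,-5]}'; python3 lp.py
```

```text
clock: 9.13
position: [0.5309, -0.2272, 0.0493]
ee_rot: [0.661, 0.146, 0.717, -0.17]
contact_force: [2.5, -0.5, 1.2]
width: -0.001
9.1333 p [ 0.5309 -0.2272  0.0493] r 0.2042 ang 263.13570017705 jawdir 334.10610047663863 F [ 2.5 -0.5  1.2] q [-0.49  0.48  1.71 -0.06  1.01 -0.01]
-96 [ 0.555 -0.219] [0.0246 0.008 ]
-102 [ 0.546 -0.22 ] [-0.0097 -0.0012]
-108 [ 0.536 -0.221] [-0.0098 -0.0002]
-114 [ 0.526 -0.22 ] [-0.0098  0.0008]
-120 [ 0.517 -0.218] [-0.0096  0.0019]
-126 [ 0.507 -0.215] [-0.0094  0.0028]
-132 [ 0.498 -0.211] [-0.009   0.0038]
-138 [ 0.49  -0.207] [-0.0086  0.0047]
-144 [ 0.481 -0.201] [-0.008   0.0056]
-150 [ 0.474 -0.195] [-0.0074  0.0064]
-156 [ 0.467 -0.187] [-0.0067  0.0072]
-162 [ 0.461 -0.18 ] [-0.0059  0.0078]
```

It rose again and drifted in y; back off, lower, go on.

```bash
python3 -m jog '{"slide":[[0.006,0.003,-0.001],[0,0.004,-0.013],[0,0,-0.003],[-0.004,0.002,-0.002],[-0.01,0.002,-0.002],[-0.01,0.003,-0.002],[-0.009,0.004,-0.002]],"roll":[0,0,0,0,-2,-2,-2]}'; python3 st.py
```

```text
clock: 9.72
position: [0.5188, -0.2175, 0.0357]
ee_rot: [0.664, 0.179, 0.696, -0.207]
contact_force: [2.5, -2.3, 2.6]
width: -0.001
9.7167 p [ 0.5188 -0.2175  0.0357] r 0.1964 ang 259.2892873905773 jawdir 328.2620790308139 F [ 2.5 -2.3  2.6] q [-0.49  0.47  1.79 -0.06  0.92  0.1 ]
```

```bash
python3 -m jog '{"slide":[[-0.013,0.003,-0.001],[-0.013,0.004,-0.001],[-0.012,0.005,-0.001],[-0.012,0.006,-0.001],[-0.011,0.007,-0.001]],"roll":[-2,-2,-3,-3,-3]}'; python3 st.py
```

```text
clock: 10.13
position: [0.4784, -0.2018, 0.038]
ee_rot: [0.654, 0.256, 0.652, -0.285]
contact_force: [15.4, -15.6, -7.6]
width: -0.002
10.1333 p [ 0.4784 -0.2018  0.038 ] r 0.1933 ang 246.54351309956644 jawdir 315.0077111032085 F [ 15.4 -15.6  -7.6] q [-0.51  0.4   1.92 -0.06  0.82  0.32]
```

Force has risen to about 22 N, which suggests the stop. A small nudge along the tangent, then retreat and look.

```bash
python3 -m jog '{"slide":[[-0.004,0.005,-0.001],[-0.003,0.004,0],[0,0,0]],"roll":[0,0,0]}'; python3 st.py; python3 -m jog '{"slide":[[0.008,-0.008,0],[0.012,-0.012,0],[0.01,-0.01,0.015],[0.005,-0.005,0.035],[0,0,0.035],[0,0,0.04],[0,0,0.04],[0,0.02,0.03],[0.01,0.04,0],[0.01,0.04,0],[0,0,0],[0,0,0]],"roll":[0,0,0,0,0,0,0,0,0,0,0,0]}'; python3 st.py
python3 - <<'E'
from h import *
c=cam("wrist");w=arm.snapshot("wrist")[:,:,::-1];cv2.imwrite("pics/w6.png",w)
E
```

```text
clock: 10.38
position: [0.4819, -0.2008, 0.0422]
ee_rot: [0.665, 0.252, 0.642, -0.287]
contact_force: [-0.7, 0.7, -0.9]
width: -0.0
10.3833 p [ 0.4819 -0.2008  0.0422] r 0.1909 ang 247.40381906169705 jawdir 315.29565124917815 F [-0.7  0.7 -0.9] q [-0.5   0.38  1.93 -0.06  0.79  0.33]
clock: 11.38
position: [0.5433, -0.1367, 0.2505]
ee_rot: [0.665, 0.251, 0.644, -0.283]
contact_force: [0.5, -0.5, 0.2]
width: -0.003
11.3833 p [ 0.5433 -0.1367  0.2505] r 0.1128 ang 263.87946059467237 jawdir 315.63142262709886 F [ 0.5 -0.5  0.2] q [-0.34  0.24  1.55 -0.05  1.33  0.44]
```

View pics/w6.png

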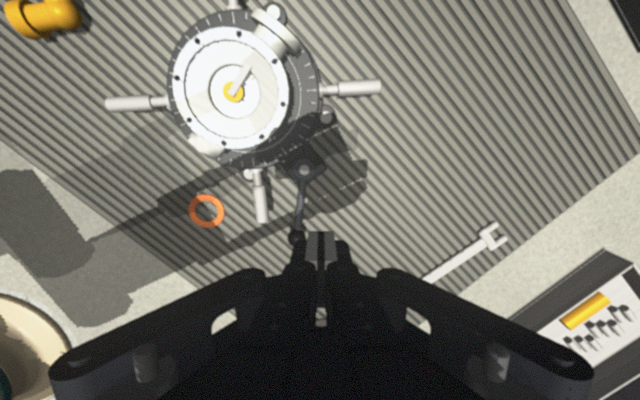

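Ball at (296,237), hub at (304,170), spoke tips at (381,86), (107,104) and (263,222), outlet flange edge from (252,13) to (300,45).

Run:
```python
from h import *
c=cam("wrist");A=np.array([.5553,-.0245])
an=lambda e:np.degrees(np.arctan2(e[1],e[0])).round(1)
b=plane(c,296,237,.034);h=plane(c,304,170,.03);print(b,h,np.hypot(*(b-h)[:2]),an(b-h))
for n,u,v,z in[("sp2",381,86,.046),("sp4",107,104,.046),("sp1",263,222,.046),("bowl",231,90,.11),("fl",282,27,.085)]:
    p=plane(c,u,v,z)[:2];print(n,p.round(4),np.hypot(*(p-A)).round(4),an(p-A))
h0=np.array([.539,-.127]);print(an(b[:2]-h0))
s=cam("scene");a=arm.snapshot("scene")[190:330,270:450,::-1];cv2.imwrite("pics/c3.png",cv2.resize(a,(720,560),interpolation=2))
```

```text
[ 0.46822623 -0.18128362  0.034     ] [ 0.53800404 -0.12695097  0.03      ] 0.08843630658801914 -142.1
sp2 [ 0.6663 -0.1188] 0.1456 -40.4
sp4 [0.4423 0.0738] 0.1498 139.0
sp1 [ 0.4585 -0.1349] 0.1469 -131.3
bowl [ 0.5548 -0.0227] 0.0019 106.4
fl [ 0.6249 -0.014 ] 0.0704 8.5
-142.5
```

View pics/c3.png

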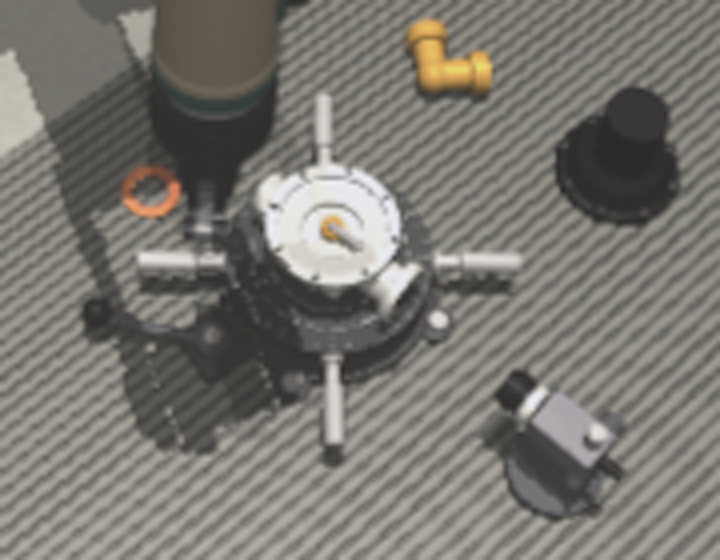

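The platter stayed put, with the outlet at 8.5°. The lever turned only about 46° (0.81 rad), which is the stop only if it began near 0.24, and the last nudge lost contact. I'll push again and test for the stop by force.

```bash
python3 -m jog '{"slide":[[-0.015,-0.03,0],[-0.015,-0.03,0],[-0.015,-0.03,0],[0,0,-0.035],[0,0,-0.035],[0,0,-0.035],[0,0,-0.03],[0,0,0]],"roll":[0,0,0,0,0,0,0,0]}'; python3 st.py
```

```text
clock: 12.15
position: [0.4922, -0.2428, 0.1094]
ee_rot: [0.663, 0.253, 0.643, -0.288]
contact_force: [-0.9, 0.6, 0.1]
width: -0.001
12.15 p [ 0.4922 -0.2428  0.1094] r 0.2272 ang 253.8812652729649 jawdir 315.0198867112785 F [-0.9  0.6  0.1] q [-0.56  0.33  1.79 -0.05  0.98  0.26]
```

```bash
python3 -m jog '{"slide":[[0,0,-0.03],[0,0,-0.03],[0.003,0.005,-0.014],[0,0,0]],"roll":[0,0,0,0]}'; python3 st.py;  python3 -m jog '{"slide":[[-0.004,0.006,0],[-0.004,0.006,0]],"roll":[-2,-2]}'; python3 st.py
```

```text
clock: 12.48
position: [0.4947, -0.2437, 0.0346]
ee_rot: [0.662, 0.254, 0.642, -0.29]
contact_force: [-0.3, 0.2, -0.5]
width: -0.002
12.4833 p [ 0.4947 -0.2437  0.0346] r 0.2274 ang 254.55136330597173 jawdir 314.7065500238461 F [-0.3  0.2 -0.5] q [-0.55  0.43  1.87 -0.06  0.81  0.28]
clock: 12.65
position: [0.4879, -0.235, 0.0359]
ee_rot: [0.652, 0.277, 0.632, -0.315]
contact_force: [-0.6, 0.4, -0.3]
width: -0.004
12.65 p [ 0.4879 -0.235   0.0359] r 0.221 ang 252.23827146335313 jawdir 310.48965339888673 F [-0.6  0.4 -0.3] q [-0.54  0.42  1.89 -0.07  0.8   0.37]
```

```bash
python3 -m jog '{"slide":[[0.005,0.01,0],[-0.001,0.009,0],[0,0.004,0]],"roll":[0,0,0]}'; python3 st.py; python3 -m jog '{"slide":[[-0.004,0.005,0]],"roll":[0]}'; python3 -m jog '{"slide":[[-0.005,0.006,0]],"roll":[0]}'
```

```text
clock: 12.9
position: [0.4939, -0.2137, 0.04]
ee_rot: [0.653, 0.278, 0.63, -0.316]
contact_force: [-0.3, 0.4, -0.9]
width: -0.001
12.9 p [ 0.4939 -0.2137  0.04  ] r 0.1989 ang 252.0312274867245 jawdir 310.39474266096823 F [-0.3  0.4 -0.9] q [-0.5   0.41  1.89 -0.07  0.81  0.41]
clock: 12.98
position: [0.4918, -0.209, 0.0413]
ee_rot: [0.655, 0.277, 0.628, -0.316]
contact_force: [0.7, -0.5, -0.3]
width: -0.0
clock: 13.07
position: [0.4872, -0.2028, 0.0421]
ee_rot: [0.655, 0.277, 0.628, -0.315]
contact_force: [-0.0, 0.5, -0.6]
width: 0.0
```

```bash
python3 -m jog '{"slide":[[-0.006,0.004,-0.003]],"roll":[0]}'|grep -v wid; python3 -m jog '{"slide":[[-0.006,0.006,-0.003]],"roll":[0]}'|grep -v wid;python3 -m jog '{"slide":[[-0.006,0.007,-0.003]],"roll":[0]}'|grep -v wid;python3 -m jog '{"slide":[[-0.008,0.009,-0.001]],"roll":[0]}'|grep -v wid
```

```text
clock: 13.15
position: [0.4829, -0.1991, 0.0404]
ee_rot: [0.657, 0.276, 0.626, -0.315]
contact_force: [4.8, -3.7, 6.2]
clock: 13.23
position: [0.4821, -0.1977, 0.0401]
ee_rot: [0.663, 0.273, 0.621, -0.316]
contact_force: [6.3, -20.1, 8.8]
clock: 13.32
position: [0.4822, -0.1974, 0.0405]
ee_rot: [0.671, 0.269, 0.615, -0.316]
contact_force: [3.2, -21.7, 6.4]
clock: 13.4
position: [0.4827, -0.196, 0.0429]
ee_rot: [0.68, 0.264, 0.607, -0.317]
contact_force: [12.1, -17.5, -4.4]
```

The lever stalls solidly under about 20 N where 4 N would move it, right at the ball's position, so it is at the stop. Retreat, then check numerically in the fixed scene view.

```bash
python3 -m jog '{"slide":[[0.008,-0.01,0],[0.012,-0.014,0],[0.01,-0.012,0.01],[0,-0.005,0.035],[0,0,0.035],[0,0,0.04],[0,0,0.04],[0,0,0.03],[0,0,0]],"roll":[0,0,0,0,0,0,0,0,0]}'; python3 -m jog '{"slide":[[-0.02,-0.03,0.02],[-0.02,-0.03,0.02],[-0.02,-0.03,0],[-0.02,-0.03,0],[-0.02,-0.02,0],[0,0,0],[0,0,0]],"roll":[0,0,0,0,0,0,0]}'
python3 - <<'E'
from h import *
s=cam("scene");A=np.array([.5553,-.0245]);h0=np.array([.539,-.127])
w=arm.snapshot("scene");cv2.imwrite("pics/s9.png",w[:,:,::-1])
old=cv2.imread("pics/c3.png");new=cv2.resize(w[190:330,270:450,::-1],(720,560),interpolation=2)
def ball(im):
    g=cv2.GaussianBlur(cv2.cvtColor(im,6),(0,0),5)[250:440,60:160];_,_,m,_=cv2.minMaxLoc(g)
    return m[0]+60,m[1]+250
for im in(old,new):
    u,v=ball(im);p=plane(s,270+u/4,190+v/4,.034)[:2];e=p-h0;print(u,v,p.round(3),np.degrees(np.arctan2(e[1],e[0])))
d=cv2.absdiff(old,new).max(2)
for n,(x0,y0,x1,y1) in dict(sp2=(320,360,350,460),sp3=(440,240,530,290),flange=(370,255,430,315),bonnet=(560,85,680,220)).items():
    r=cv2.phaseCorrelate(*[np.float32(cv2.cvtColor(i,6)[y0:y1,x0:x1]) for i in(old,new)]);print(n,r,d[y0:y1,x0:x1].mean())
o=arm.get_obs();print(o["clock"],o["position"],o["contact_force"])
E
```

```text
clock: 14.15
position: [0.5056, -0.2363, 0.2383]
ee_rot: [0.678, 0.263, 0.609, -0.317]
contact_force: [0.4, -0.1, 0.4]
width: -0.003
clock: 14.73
position: [0.3991, -0.3742, 0.2767]
ee_rot: [0.679, 0.26, 0.611, -0.315]
contact_force: [-0.1, 0.7, -0.8]
width: 0.0
98 319 [ 0.473 -0.187] -137.5962042222869
95 317 [ 0.471 -0.188] -138.43159106228225
sp2 ((0.019471641613820978, -0.0724668672302542), 0.9536339369614919) 5.569
sp3 ((0.060697555861167984, -0.06953198605177491), 0.9869417385525173) 3.6382222222222222
flange ((0.0190347436380236, 0.08369486712608065), 0.9759870819250742) 7.240555555555556
bonnet ((0.01522157666421009, 0.5260690667453076), 0.9886982265519507) 2.166543209876543
14.7833 [ 0.39906771 -0.37393663  0.27649597] [-0.41213197  0.08270927 -0.21134291]
```

```bash
python3 -c "
from plant import arm
print(arm.hand_in())"
```

```text
the job is handed in; nothing more can be done
None
```

The outlet points at the lens, the clamp lever is over at what I take to be its stop, and the hand is clear. I handed the job in at about 14.8 s; no verdict was reported.

**Turntable:** I pushed spoke 3 about 144° clockwise with the shut fingertips. The last close look put the outlet at 7.3–8.6° and the lens at 7.1–7.9°, about 1° apart against the 5.7° allowed. The housing measured 2–5 mm from the middle of the platter, about as fine as I could measure. After the second clamp push, the spokes and outlet flange had not moved in the scene view.

**Clamp:** I pushed the lever clockwise until it stalled. It measured only about 46° (0.80 rad) of travel. That is the full stop only if it started near 0.25 rad, the top of the range given for "off". Because of that doubt I pushed a second time. The lever held still against about 20 N, where 4 N should move it, and the ball's position changed by less than 1°.

**Problems on the way:** The hand rose about 10 mm twice while turning, so I backed off and lowered it each time. At the last reading the force was near zero, with the hand about 0.28 m up beside the turntable. I saw no sign of any loose part being moved, but I only checked the bonnet by measurement at the end.

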